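# Hold a relay board down on the test fixture's spring probes

## Robot

A 6-joint arm with a two-finger parallel gripper is mounted at the origin on the work surface. World frame = base frame: x ahead of the robot, y to its left, z up, the work surface at z = 0. Lengths are in m, angles in rad, forces in N, time in s.
With the tool pointing down it reaches from about 0.375 to 0.925 m from the base axis. Payload 5.7 kg.
Tool frame: the origin (TCP) lies between the finger pads; the fingertips stand env.tcp_to_tips ahead of it and the grasp point (between the pads) lies 2 mm behind it (env.tcp_to_tips is the distance from the TCP to the fingertips, in m); z points along the fingers, y is the direction in which the jaws open and shut (so a half turn about z gives the same grasp; the last joint's range is limited). The gripper opens to 88 mm and grips with 3 to 60 N. Pads are 20 mm wide; open, the fingers measure 115 mm over their backs; the gripper's body (75 mm by 178 mm) begins 61 mm behind the grasp point.
Start: joints at [1.201, 0.359, 1.51, -0, 1.272, -0.115], TCP at [0.151, 0.581, 0.24] pointing down, gripper open.
Joint ranges: [-2.97, 2.97], [-1.01, 2.36], [0.21, 2.38], [-0.96, 4.11], [0.2, 2.71], [-2.98, 2.98]. Speed limits (rad/s): [2.39, 2.39, 3.14, 3.14, 3.14, 3.14].

## Interface

Orientations are given as a unit quaternion [w, x, y, z].
In Python, from cell import env, eyes, spotter gives the robot as it stands.
- The arm moves only by the shell command python3 -m crank 'ROWS' [FORCE]. ROWS is JSON, a list of rows, each a list of 7 numbers: the turn, a rotation vector about the tool's x, y, z in rad, then the shift along the tool's x, y, z in mm, then the closure, from 0 (fully open) to 1 (shut). A call has 1 to 8 rows; each row shifts and turns the commanded pose from where the row before left it, along the tool's axes as they then stand; what a row does not reach is not made up. A row lasts 1/8 s, in which the tool goes at most 62.5 mm and 10.7 degrees, less where a joint would pass 70% of its speed; a pose out of reach is approached as far as the arm can. A call is refused whole if a number of a shift passes 62.5 or a number of a turn 0.188, either way. A call with a gripper value outside its range is refused whole. The fingers move at their own pace and stop on an object; FORCE is the grip in N (left out, the last holds). Time passes only in rows, so rows that do not move let the fingers close. It gives the time, the measured TCP pose, the force and the opening at its end, in the units of the state.
- env.get_obs(): the state, without advancing time (a new reading comes with each control period).
- eyes.grab_frame(name): name is "side" or "top" or "wrist"; returns a dict with "pixels" (420x560x3 uint8, blue, green, red), "mtx" (3x3 intrinsics, pixels), "rvec" (rotation vector, rad) and "tvec" (3), from world to camera coordinates, as OpenCV has them. Camera axes: x right, y down, z forward; pixel columns grow to the right and rows downward; lengths in m; the calibration is good to about 2 mm. A picture is of the moment at which its call begins. There is no depth.
- env.hand_in(): hands the job in, once; it reports no verdict.
Trained networks look in the newest picture that a camera, given by its name, has taken for a name from the list of things; names that differ only in an ending like _2 or _b are one class to them, and where a whole thing is asked for, a point or a joint stands for the part that bears it (a point fixed in the world has none). Each returns a list of dicts, best first, with "score" (0 to 1); they miss things now and then, are a little off and sometimes report something else, mostly with a low value. They report only what shows in the picture. A call takes as long as a camera call. They do not tell look-alikes from the thing itself.
- spotter.boxes_of(camera, target): "at" ([column, row] as shares, 0 to 1, of the picture: columns of its width, rows of its height, amid what is visible of it).
- spotter.cut_out(camera, target): "mask" (420x560 bool, what is visible of it) and "at" ([column, row] as shares, 0 to 1, of the picture: columns of its width, rows of its height, amid what is visible of it).
The state is a dict: "time_s": time; "joint_positions": joint angles; "joint_vel": joint speeds; "joint_efforts": joint torques, N m; "position": TCP position; "ee_rot": TCP orientation; "ft_force": force on the tool from outside, world axes, zero at the start; "moment": the same for the moment, N m; "opening": finger opening in m.
Only numpy, scipy, OpenCV 4.12 (cv2) and the standard library are available. Lean on these libraries where they do the work, as an engineer would, in place of code of your own. Each camera call takes 0.05 s, during which the arm holds its last target.

## Task

Test the relay board: take it off the mat and seat it flat in the open test fixture, inside the locating pins and with its long terminal strip towards the lid's hinge, then let go of it. Swing the lid over without letting it drop, press it fully down onto its stops against the springs and keep it pressed there: your program finishes while still holding the lid down. Leave the multimeter, contactor and screwdriver alone.

Things in the scene. Friction and masses are not known exactly. Their poses are not given: they have to be found in the camera images.
- board_mid (a point): Relay board, loose on a grey mat: green board 90 (own x) x 70 (y) x 3 mm, 77-154 g. This is its middle, 10 mm above its underside (overall height 20 mm); own z up. A row of three black box relays runs along x through the middle: 60 mm long, 16 mm wide (y), top 20 mm above the underside, bare board 27 mm wide on each side of it: grip it there.
- board_strip (a point): Top middle of the board's long grey terminal strip: 60 mm along own y, 11 mm wide, top 15 mm above the underside, 38.5 mm towards the board's own +x from its middle. (The other end has a small white header, 26 mm long, top at 12 mm.) Same axes as the board.
- nest_seat (a point): Centre of the top face of the fixture's grey floating nest, a frame 124 x 104 mm with a 70 x 50 mm window over brass probes; 76 mm above the bench unpressed. Own z up, own +x to the lid's hinge (rear). The board lies here middle over this point, its x along own x, board_mid then 10 mm above. The fixture (case 190 x 160 x 60 mm) is fixed to the bench.
- nest_pin (a point): Tip of one of eight steel locating pins (8 mm diameter, the upper 8 mm tapered, 12 mm above the nest's face) that surround the seated board with 1 mm clearance per side. They stand at x = +-30, y = +-40 mm and x = +-50, y = +-22 mm from nest_seat; this one is at x = -50, y = +22. Same axes as the seat.
- nest (a joint): Downward travel of the floating nest, m: 0 unpressed, about 0.006 with the board in and the lid fully down. Springs push it up with 6 N at 0 and 3 N more per mm (24 N at 6 mm).
- lid_hinge (a point): Middle of the lid's hinge axis: 80 mm towards own +x from the seat's centre, 78 mm above the bench. Own y is the axis. Same axes as the seat.
- lid (a joint): Lid angle, rad: 0 fully down, its side arms on the two stop posts at the front corners; 1.57 upright; 1.75 at most. Starts open. 0.4 kg, light friction: stays put near upright, falls if let go part-way; its weight alone does not press the springs home. Four push rods under its clear plate meet the board at about 0.11 rad. Holding it fully down takes 5 to 12 N down at the handle.
- lid_handle (a point): Middle of the lid's handle: black round crossbar, 14 mm diameter, 112 mm long between the side arms, parallel to the hinge. Lid down: 200 mm in front (-x) of the hinge axis and 20 mm above it, i.e. 98 mm above the bench; it swings on an arc of 201 mm about the hinge, up and to the rear as the lid opens. 38 mm are free between bar and clear plate. Turns with the lid.
- meter: Bystander: handheld multimeter lying flat, 85 x 175 x 38 mm, origin under its centre.
- contactor: Bystander: contactor block standing on the bench, 45 x 76 x 79 mm, origin under its centre.
- driver: Bystander: screwdriver lying on the bench.
Not all that is in view belongs to the job. What is meant by the part that bears board_mid is not blue, and is the smaller of those in its own colour.

How it is judged:
On the way:
1. the board is seated flat in the nest, strip towards the hinge, let go, with the lid still open (horizontal distance between board_mid and nest_seat below 0.004 m and z of board_mid in the frame of nest_seat between 0.007 and 0.0125 m and x of board_strip in the frame of nest_seat above 0.03 m and angle between the x axis of board_mid and the x axis of nest_seat, either way round below 0.06 rad and angle between board_mid's own z axis and vertical below 0.05 rad and contact force between the fingers and board below 0.2 N and value of joint lid above 0.6 rad), for 0.2 s.
At the end, for the whole second after the job is handed in: Robot still pushing on the lid (over 2 N): lid within 0.035 rad of fully down, nest pressed over 4.5 mm of about 6; board untouched by the fingers, flat in the nest within 4 mm and 0.06 rad of its seat, terminal strip towards the hinge (value of joint lid below 0.035 rad and value of joint nest above 0.0045 m and contact force between any of the fingers, the arm and lid above 2 N and horizontal distance between board_mid and nest_seat below 0.004 m and z of board_mid in the frame of nest_seat between 0.007 and 0.0125 m and x of board_strip in the frame of nest_seat above 0.03 m and angle between the x axis of board_mid and the x axis of nest_seat, either way round below 0.06 rad and angle between board_mid's own z axis and vertical below 0.05 rad and contact force between the fingers and board below 0.2 N); the arm keeps its last pose, push and grip.
It fails at once if the multimeter is moved by more than 30 mm (distance of meter from where it was at the start of the episode above 0.03 m).
It fails at once if the contactor is moved by more than 30 mm (distance of contactor from where it was at the start of the episode above 0.03 m).
It fails at once if the screwdriver is moved by more than 30 mm (distance of driver from where it was at the start of the episode above 0.03 m).
It fails at once if the lid is dropped or slammed (it falls faster than 4 rad/s) (velocity of joint lid below -4 rad/s).
It also fails if it takes over 58 s, if anything falls off the work surface, if the arm or the gripper's body presses on something with over 40 N, if the wrist force passes 120 N, or if a joint passes its speed limit or range.

## Working session

There is one attempt and no reset: what is moved stays moved. The work goes in short steps, Python scripts to look and compute and a shell command to move; the robot and the scene stay as the last step left them, time stands still between calls to the robot, and variables do not carry over. Pictures are saved under pics/ and viewed, and the job is handed in when it is done.

```bash
ls; mkdir -p pics
python3 - <<'E'
from cell import env,eyes,spotter
import cv2
print(env.get_obs(), env.tcp_to_tips)
for n in ("side","top","wrist"):
    f=eyes.grab_frame(n); cv2.imwrite(f"pics/{n}0.png",f["pixels"])
    print(n,f["mtx"].tolist(),f["rvec"],f["tvec"])
E
```

```text
pics
{'time_s': 0.0, 'joint_positions': array([ 1.20088176e+00,  3.59510795e-01,  1.51143740e+00,  5.43162381e-07,
        1.27249182e+00, -1.15146494e-01]), 'joint_vel': array([ 5.97342643e-04,  3.57966659e-04,  3.32264730e-04, -2.46660634e-03,
       -8.01410280e-04,  6.84296114e-05]), 'joint_efforts': array([ 7.83981777e-04, -5.15371048e+01, -2.70728016e+01,  6.73398818e-02,
        3.50348360e-02, -1.18177495e-04]), 'position': array([0.15100525, 0.58000119, 0.23880423]), 'ee_rot': array([-2.22083107e-04,  1.27039836e-01,  9.91897186e-01, -8.96585983e-04]), 'ft_force': array([-0.28073396,  0.65964292, -0.81513855]), 'moment': array([0.0080605 , 0.02304315, 0.02866503]), 'opening': 0.08755645920556844} 0.017
side [[544.3653983235287, 0.0, 272.51646796224645], [0.0, 544.3653983235287, 219.45952934730792], [0.0, 0.0, 1.0]] [ 2.21816952 -0.46761246  0.20005928] [-0.49066478  0.2318154   1.39271903]
top [[503.86089416015346, 0.0, 280.41525238449], [0.0, 503.86089416015346, 206.3434434973604], [0.0, 0.0, 1.0]] [ 2.05919707 -2.16145592  0.22160621] [0.03845859 0.55449617 1.3049793 ]
wrist [[359.2367350237132, 0.0, 279.23704444886977], [0.0, 359.2367350237132, 209.1161171910352], [0.0, 0.0, 1.0]] [-2.31970714 -1.79170601 -0.22690155] [-0.59878201 -0.03072288  0.38875693]
```

View pics/side0.png

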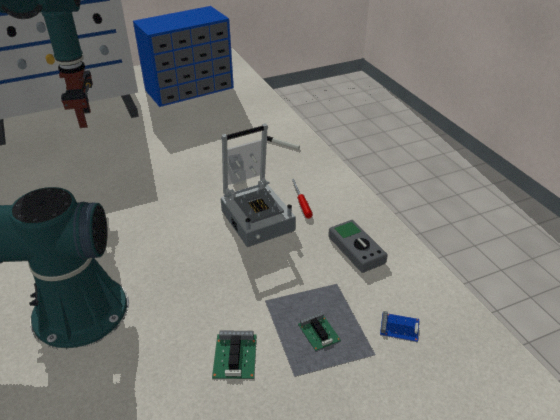

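View pics/top0.png

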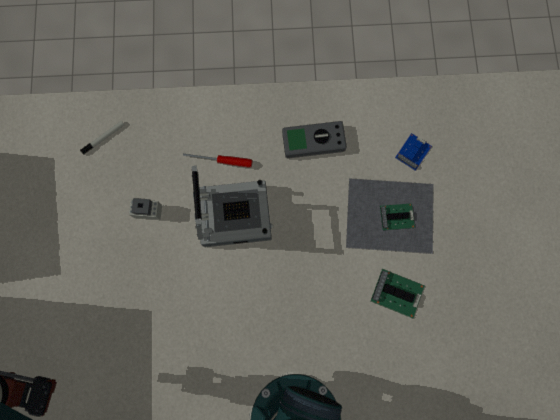

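View pics/wrist0.png

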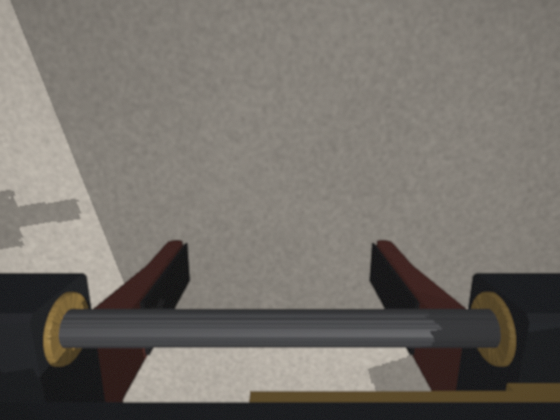

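Top view: the small green board is on the mat at (398,216). A larger green decoy sits off the mat at (398,293) and a blue one at (413,152). The fixture is at (236,212), with its lid open on the left, towards world +y.

```bash
cat > h.py <<'E'
from cell import env,eyes,spotter
import cv2, numpy as np
from scipy.spatial.transform import Rotation as R
def cam(f):
    Rm=cv2.Rodrigues(np.asarray(f["rvec"],float))[0]; t=np.asarray(f["tvec"],float).ravel()
    return f["mtx"],Rm,t
def proj(f,P):
    return cv2.projectPoints(np.atleast_2d(np.asarray(P,float)),np.asarray(f["rvec"],float),np.asarray(f["tvec"],float),f["mtx"],None)[0][:,0]
def back(f,uv,z):
    K,Rm,t=cam(f); c=-Rm.T@t; d=Rm.T@np.linalg.solve(K,[uv[0],uv[1],1]); return c+d*(z-c[2])/d[2]
def tri(fs,uvs):
    A=[];b=[]
    for f,uv in zip(fs,uvs):
        K,Rm,t=cam(f); c=-Rm.T@t; d=Rm.T@np.linalg.solve(K,[uv[0],uv[1],1]); d/=np.linalg.norm(d)
        M=np.eye(3)-np.outer(d,d); A.append(M); b.append(M@c)
    A=np.vstack(A);b=np.hstack(b); x=np.linalg.lstsq(A,b,rcond=None)[0]; return x,np.linalg.norm(A@x-b)
def q2R(q): return R.from_quat([q[1],q[2],q[3],q[0]])
E
python3 - <<'E'
from h import *
zs={"board_mid":.012,"board_strip":.015,"nest_seat":.076,"nest_pin":.088,"lid_hinge":.078,"lid_handle":.27,"meter":.038,"contactor":.079,"driver":.02}
F={}
U={}
for c in ("top","side"):
    f=eyes.grab_frame(c);F[c]=f
    im=f["pixels"].copy()
    for n in zs:
        for r in spotter.boxes_of(c,n)[:4]:
            if r["score"]<.25: continue
            uv=np.array(r["at"])*[560,420]; print(c,n,round(r["score"],2),uv.round(1),back(f,uv,zs[n]).round(4))
            U.setdefault(n,{}).setdefault(c,uv)
for n in U:
    if len(U[n])==2: print(n,tri([F["top"],F["side"]],[U[n]["top"],U[n]["side"]]))
a=cv2.resize(F["top"]["pixels"][120:340,170:450],None,fx=2.8,fy=2.7,interpolation=cv2.INTER_CUBIC)
cv2.imwrite("pics/topz.png",a)
E
```

```text
top board_mid 0.75 [395.3 293.6] [ 0.3101 -0.2867  0.012 ]
top board_mid 0.74 [410.4 152. ] [ 0.7061 -0.3678  0.012 ]
top board_mid 0.69 [396.3 212.6] [ 0.5319 -0.3107  0.012 ]
top board_strip 0.92 [395.6 293.3] [ 0.3108 -0.2868  0.015 ]
top board_strip 0.84 [413.2 155.5] [ 0.6944 -0.3739  0.015 ]
top board_strip 0.77 [396.5 218.7] [ 0.5141 -0.3088  0.015 ]
top board_strip 0.56 [313.3 140.2] [ 0.7543 -0.0924  0.015 ]
top nest_seat 0.73 [237.3 218.4] [0.5248 0.1276 0.076 ]
top nest_pin 0.77 [234.3 203.5] [0.5631 0.1334 0.088 ]
top lid_hinge 0.62 [230.4 211.7] [0.5436 0.1453 0.078 ]
top lid_handle 0.56 [196.2 202. ] [0.5302 0.2041 0.27  ]
top meter 0.81 [313.5 139.5] [ 0.7484 -0.0911  0.038 ]
top meter 0.26 [395.5 213.5] [ 0.5247 -0.3021  0.038 ]
top contactor 0.8 [143.  207.4] [0.5664 0.3777 0.079 ]
top driver 0.75 [231.6 157.4] [0.7127 0.1432 0.02  ]
top driver 0.66 [237.9 202.6] [0.5803 0.1293 0.02  ]
side board_mid 0.82 [316.9 333.1] [ 0.5124 -0.3208  0.012 ]
side board_mid 0.77 [401.1 327.2] [ 0.7066 -0.3879  0.012 ]
side board_mid 0.68 [237.9 355. ] [ 0.3163 -0.3029  0.012 ]
side
[... 602 characters left out ...]
7432, -0.31768562,  0.04959675]), np.float64(0.14091374700995235))
board_strip (array([ 0.31168831, -0.2908813 , -0.00285645]), np.float64(0.0006294917482919839))
nest_seat (array([0.52993506, 0.12852492, 0.05992187]), np.float64(0.0028479217106961857))
nest_pin (array([0.55937809, 0.13875083, 0.05142317]), np.float64(0.016747464078789034))
lid_hinge (array([0.53507314, 0.14542703, 0.08901193]), np.float64(0.008781227059855836))
lid_handle (array([0.54433225, 0.22002063, 0.18045966]), np.float64(0.009130196772119493))
meter (array([ 0.7534128 , -0.09221833,  0.01905374]), np.float64(0.0022402021165299313))
driver (array([0.70437788, 0.14372511, 0.0271256 ]), np.float64(0.008389697921853253))
```

View pics/topz.png

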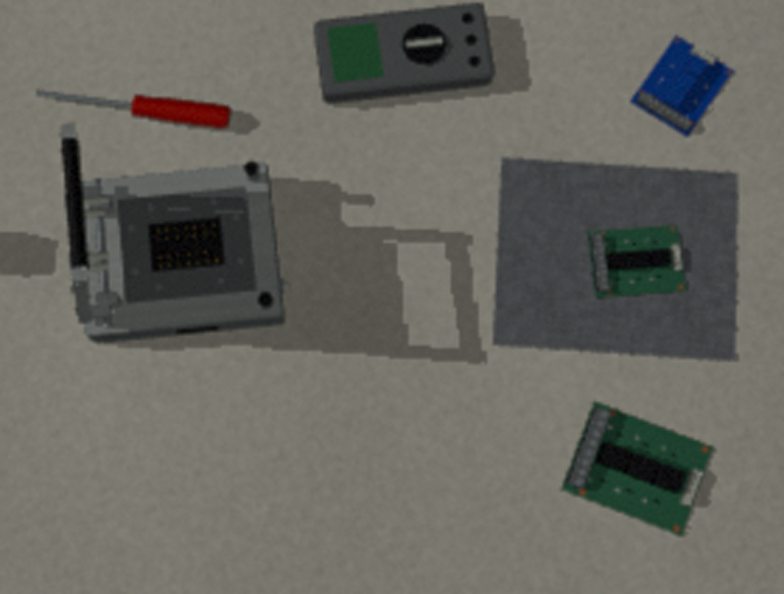

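Strip is at the left end of the mat board, which is the hinge side, so only a small yaw is needed. I'll lift clear of the lid, then swing on an arc to the board.

```bash
python3 -m crank '[[0,0,0,0,0,-60,0],[0,0,0,0,0,-60,0],[0,0,0,0,0,-50,0],[0,0,0.1,-60,0,0,0],[0,0,0.1,-60,0,0,0],[0,0,0.1,-60,0,0,0],[0,0,0.1,-60,0,0,0],[0,0,0.1,-60,0,0,0]]'
python3 -m crank '[[0,0,0.1,-60,0,0,0],[0,0,0.1,-60,0,0,0],[0,0,0.1,-60,0,0,0],[0,0,0.1,-60,0,0,0],[0,0,0,0,0,0,0]]'
python3 - <<'E'
from h import *
o=env.get_obs();print(o["position"],q2R(o["ee_rot"]).as_matrix().round(3).tolist(),o["time_s"])
f=eyes.grab_frame("wrist");cv2.imwrite("pics/w1.png",f["pixels"])
E
```

```text
time_s: 2.15
position: [0.4197, 0.4491, 0.4094]
ee_rot: [0.0, 0.37, 0.929, 0.0]
ft_force: [0.2, 0.9, 0.2]
opening: 0.0876
time_s: 2.78
position: [0.5674, 0.2588, 0.4093]
ee_rot: [0.0, 0.548, 0.836, -0.001]
ft_force: [-0.2, 0.8, -0.2]
opening: 0.0878
[0.56742553 0.25883559 0.40926404] [[-0.398, 0.917, 0.0], [0.917, 0.398, -0.001], [-0.001, -0.0, -1.0]] 2.775
```

View pics/w1.png

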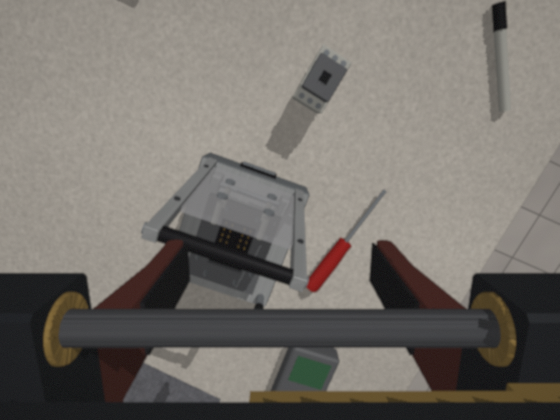

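The wrist view shows the lid handle bar at about (230,255), the contactor at (323,75) and the driver at (330,265). I'll swing on and stop to look at the fixture from the front side.

```bash
python3 -m crank '[[0,0,0.1,-60,0,0,0],[0,0,0.1,-60,0,0,0],[0,0,0.1,-60,0,0,0],[0,0,0.1,-60,0,0,0],[0,0,0.1,-50,0,0,0],[0,0,0,0,0,0,0],[0,0,0,0,0,0,0]]'
python3 - <<'E'
from h import *
o=env.get_obs();print(o["position"],o["time_s"])
f=eyes.grab_frame("wrist");cv2.imwrite("pics/w2.png",f["pixels"])
for n,z in {"nest_seat":.076,"nest_pin":.088,"lid_hinge":.078,"lid_handle":.278}.items():
    for r in spotter.boxes_of("wrist",n)[:4]:
        uv=np.array(r["at"])*[560,420]; print(n,round(r["score"],2),uv.round(1),back(f,uv,z).round(4))
for z in(0,):print(back(f,[280,210],0))
E
```

```text
time_s: 3.7
position: [0.6288, -0.0157, 0.4097]
ee_rot: [-0.0, 0.735, 0.678, 0.0]
ft_force: [-0.1, 0.1, -0.2]
opening: 0.0878
[ 0.62876    -0.01572531  0.4097248 ] 3.7
nest_seat 0.78 [185.   56.8] [0.5249 0.1325 0.076 ]
nest_pin 0.56 [188.4  60.1] [0.5311 0.1265 0.088 ]
lid_hinge 0.94 [206.   61.5] [0.5504 0.1247 0.078 ]
[ 0.62456721 -0.09237658  0.        ]
```

View pics/w2.png

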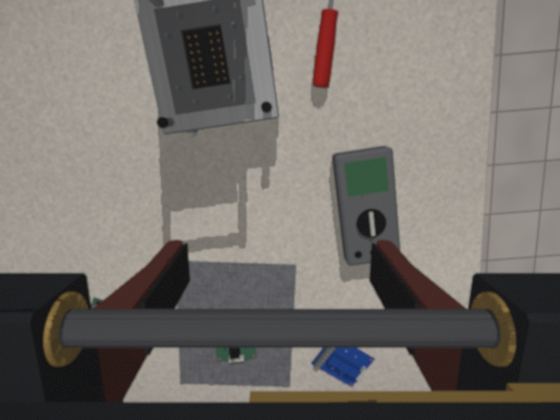

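```bash
python3 -m crank '[[0,0,0,30,-50,0,0],[0,0,0,30,-50,0,0],[0,0,0,0,0,0,0],[0,0,0,0,0,0,0],[0,0,0,0,0,0,0]]'
python3 - <<'E'
from h import *
o=env.get_obs();print(o["position"],o["time_s"])
f=eyes.grab_frame("wrist");cv2.imwrite("pics/w3.png",f["pixels"])
import pickle;pickle.dump(f,open("w3.pkl","wb"))
for n,z in {"nest_seat":.076,"nest_pin":.088,"lid_hinge":.078,"lid_handle":.278}.items():
    for r in spotter.boxes_of("wrist",n)[:4]:
        uv=np.array(r["at"])*[560,420]; print(n,round(r["score"],2),uv.round(1),back(f,uv,z).round(4))
cv2.imwrite("pics/w3z.png",cv2.resize(f["pixels"][0:200,100:360],None,fx=3,fy=3,interpolation=cv2.INTER_CUBIC))
E
```

```text
time_s: 4.58
position: [0.5354, 0.0503, 0.4096]
ee_rot: [0.0, 0.736, 0.677, 0.0]
ft_force: [-0.3, -1.1, -0.1]
opening: 0.0879
[0.53538599 0.05027583 0.4095995 ] 4.575
nest_seat 0.92 [301.3 101. ] [0.5718 0.1337 0.076 ]
nest_seat 0.16 [253.9  15.9] [0.5218 0.2367 0.076 ]
nest_pin 0.97 [304.3 102.2] [0.5747 0.1316 0.088 ]
lid_hinge 0.69 [277.2  79.2] [0.5435 0.1623 0.078 ]
lid_handle 0.79 [254.9  14.1] [0.5311 0.1875 0.278 ]
lid_handle 0.41 [304.   99.1] [0.5613 0.1282 0.278 ]
```

View pics/w3z.png

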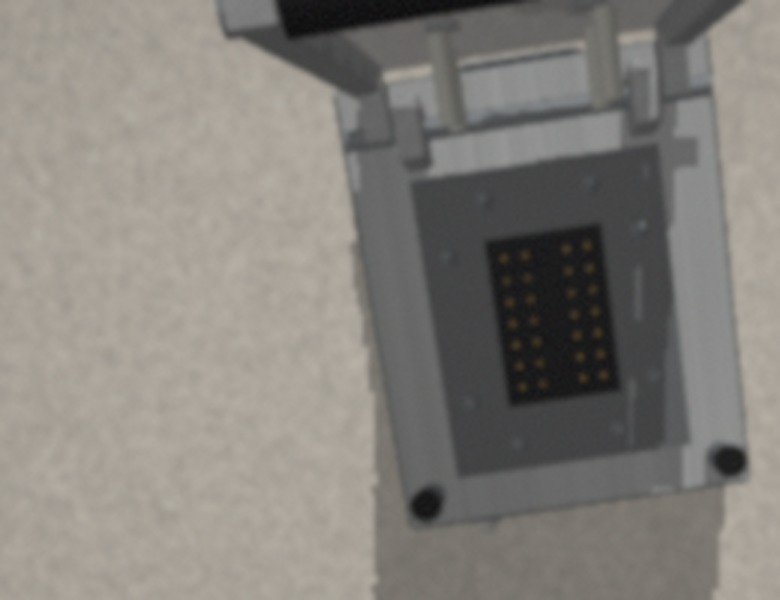

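View pics/w3.png

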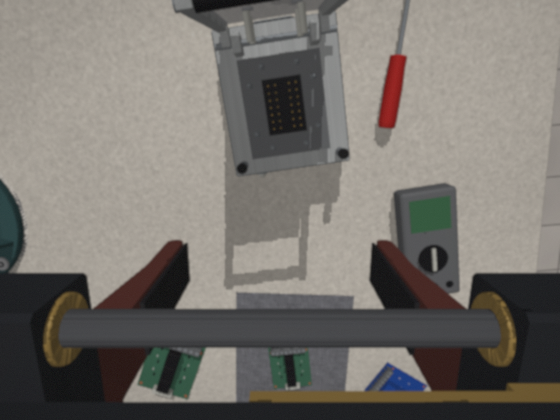

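The zoom clearly shows the nest frame corners, the window corners and 8 pins, and the lid handle at the top. I'll fit the fixture pose from these.

Run:
```python
from h import *
import pickle
from scipy.optimize import least_squares
f=pickle.load(open("w3.pkl","rb"))
obs=[((62,52,0),(412,183)),((62,-52,0),(658,147)),((-62,-52,0),(690,441)),((-62,52,0),(459,476)),
((35,25,0),(487,242)),((35,-25,0),(600,225)),((-35,-25,0),(620,388)),((-35,25,0),(510,405)),
((50,22,8),(485,200)),((50,-22,8),(590,184)),((30,40,8),(448,258)),((30,-40,8),(640,226)),((-30,40,8),(470,403)),((-30,-40,8),(654,376)),((-50,22,8),(517,443)),((-50,-22,8),(617,428))]
P=np.array([o[0] for o in obs])/1000.;U=(np.array([o[1] for o in obs])+.5)/3-.5+[100,0]
def W(p,P):
    c,s=np.cos(p[2]),np.sin(p[2]); return np.c_[p[0]+c*P[:,0]-s*P[:,1],p[1]+s*P[:,0]+c*P[:,1],p[3]+P[:,2]]
for fz in (True,False):
    g=lambda p:(proj(f,W(p if not fz else np.r_[p[:3],.076],P))-U).ravel()
    r=least_squares(g,[.55,.13,1.57,.076],loss="soft_l1")
    print(r.x.round(4),np.abs(g(r.x)).reshape(-1,2).round(1).tolist())
# handle from wrist
p=r.x.copy();p[3]=.076
np.save("fix.npy",least_squares(lambda p:(proj(f,W(np.r_[p[:3],.076],P))-U).ravel(),p[:3],loss="soft_l1").x)
p=np.load("fix.npy");print(p)
ft=eyes.grab_frame("top");fs=eyes.grab_frame("side")
for th in (1.4,1.5,1.57,1.65,1.75):
    a=np.arctan2(20,200)
    x=80-201*np.cos(th+a);z=2+201*np.sin(th+a)
    q=W(np.r_[p,.076],np.array([[x,56,z],[x,0,z],[x,-56,z]])/1000)
    print(th,q[1].round(3),*[proj(k,q).round(0).tolist() for k in (f,ft,fs)])
```

```text
[0.5496 0.1301 1.6261 0.076 ] [[1.2, 0.6], [0.1, 1.2], [0.0, 1.6], [1.0, 1.0], [1.4, 0.6], [0.4, 0.9], [0.5, 1.4], [0.8, 1.3], [0.5, 0.5], [0.2, 0.5], [0.0, 0.6], [0.1, 0.5], [0.2, 0.0], [0.9, 0.0], [0.7, 0.3], [1.1, 0.5]]
[0.5498 0.1304 1.6254 0.0676] [[0.3, 0.1], [0.4, 0.3], [0.7, 0.8], [0.4, 0.0], [0.9, 0.3], [0.2, 0.4], [0.2, 0.9], [0.6, 0.6], [0.0, 0.1], [0.0, 0.2], [0.7, 0.3], [0.4, 1.0], [0.7, 0.6], [0.3, 0.4], [0.9, 0.5], [0.7, 0.3]]
[0.5496154  0.13009699 1.62605684]
1.4 [0.546 0.196 0.278] [[195.0, 11.0], [275.0, -1.0], [356.0, -14.0]] [[201.0, 218.0], [199.0, 194.0], [197.0, 171.0]] [[228.0, 138.0], [247.0, 133.0], [265.0, 129.0]]
1.5 [0.545 0.216 0.279] [[189.0, -21.0], [271.0, -34.0], [354.0, -48.0]] [[192.0, 219.0], [190.0, 195.0], [189.0, 171.0]] [[225.0, 135.0], [244.0, 130.0], [262.0, 125.0]]
1.57 [0.544 0.23  0.278] [[185.0, -44.0], [268.0, -58.0], [352.0, -71.0]] [[186.0, 220.0], [184.0, 196.0], [183.0, 172.0]] [[224.0, 133.0], [242.0, 128.0], [260.0, 123.0]]
1.65 [0.543 0.246 0.276] [[181.0, -70.0], [264.0, -84.0], [349.0, -98.0]] [[179.0, 221.0], [177.0, 197.0], [176.0, 173.0]] [[221.0, 131.0], [240.0, 126.0], [257.0, 122.0]]
1.75 [0.542 0.265 0.271] [[177.0, -100.0], [260.0, -114.0], [345.0, -129.0]] [[171.0, 222.0], [169.0, 198.0], [168.0, 175.0]] [[219.0, 129.0], [237.0, 125.0], [255.0, 120.0]]
```

```bash
python3 -m crank '[[0,0,0,-54,0,20,0],[0,0,0,-54,0,20,0],[0,0,0,-54,0,20,0],[0,0,0,-54,0,20,0],[0,0,0,-54,0,20,0],[0,0,0,0,0,0,0],[0,0,0,0,0,0,0],[0,0,0,0,0,0,0]]'
python3 - <<'E'
from h import *
o=env.get_obs();print(o["position"],o["time_s"])
f=eyes.grab_frame("wrist");cv2.imwrite("pics/w4.png",f["pixels"])
import pickle;pickle.dump(f,open("w4.pkl","wb"))
for n,z in {"board_mid":.01,"board_strip":.015}.items():
    for r in spotter.boxes_of("wrist",n)[:4]:
        uv=np.array(r["at"])*[560,420]; print(n,round(r["score"],2),uv.round(1),back(f,uv,z).round(4))
print(proj(f,[o["position"]]))
E
```

```text
time_s: 5.92
position: [0.5121, -0.2172, 0.3104]
ee_rot: [0.0, 0.736, 0.677, 0.0]
ft_force: [-0.6, 0.2, -0.2]
opening: 0.0877
[ 0.51214308 -0.21722707  0.31040772] 5.925
board_mid 0.85 [294.7 241.3] [ 0.526  -0.3096  0.01  ]
board_mid 0.81 [128.1 230.4] [ 0.3116 -0.2766  0.01  ]
board_mid 0.66 [439.1 267.4] [ 0.7155 -0.3626  0.01  ]
board_strip 0.9 [442.7 270.1] [ 0.7181 -0.3645  0.015 ]
board_strip 0.8 [127.2 236.5] [ 0.3112 -0.2832  0.015 ]
board_strip 0.78 [294.5 246.5] [ 0.5251 -0.315   0.015 ]
[[277.25889054 276.95875349]]
```

View pics/w4.png

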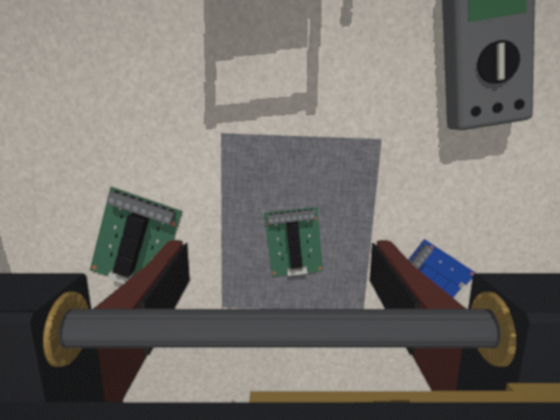

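Board at (294,243), strip facing up in the image, header at (296,273). Moving closer for a precise fit.

```bash
python3 -m crank '[[0,0,0,-20,5,40,0],[0,0,0,-20,5,40,0],[0,0,0,0,0,30,0],[0,0,0,0,0,0,0],[0,0,0,0,0,0,0],[0,0,0,0,0,0,0]]'
python3 - <<'E'
from h import *
o=env.get_obs();print(o["position"],o["time_s"])
f=eyes.grab_frame("wrist");cv2.imwrite("pics/w5.png",f["pixels"])
import pickle;pickle.dump(f,open("w5.pkl","wb"))
for n,z in {"board_mid":.01,"board_strip":.015}.items():
    for r in spotter.boxes_of("wrist",n)[:4]:
        uv=np.array(r["at"])*[560,420]; print(n,round(r["score"],2),uv.round(1),back(f,uv,z).round(4))
cv2.imwrite("pics/w5z.png",cv2.resize(f["pixels"][150:300,190:390],None,fx=4,fy=4,interpolation=cv2.INTER_CUBIC))
E
```

```text
time_s: 6.82
position: [0.5193, -0.2593, 0.2015]
ee_rot: [0.002, 0.736, 0.677, 0.0]
ft_force: [0.1, 0.3, 0.2]
opening: 0.0876
[ 0.51933254 -0.25931365  0.20153554] 6.825
board_mid 0.76 [457.5 267. ] [ 0.6934 -0.3543  0.01  ]
board_mid 0.7 [ 81.6 228.2] [ 0.325  -0.2816  0.01  ]
board_mid 0.63 [286.5 237.1] [ 0.5239 -0.3078  0.01  ]
board_strip 0.73 [ 78.1 232.6] [ 0.3237 -0.2844  0.015 ]
board_strip 0.62 [285.  238.2] [ 0.5223 -0.3071  0.015 ]
board_strip 0.56 [464.3 269.6] [ 0.6977 -0.3553  0.015 ]
```

View pics/w5z.png

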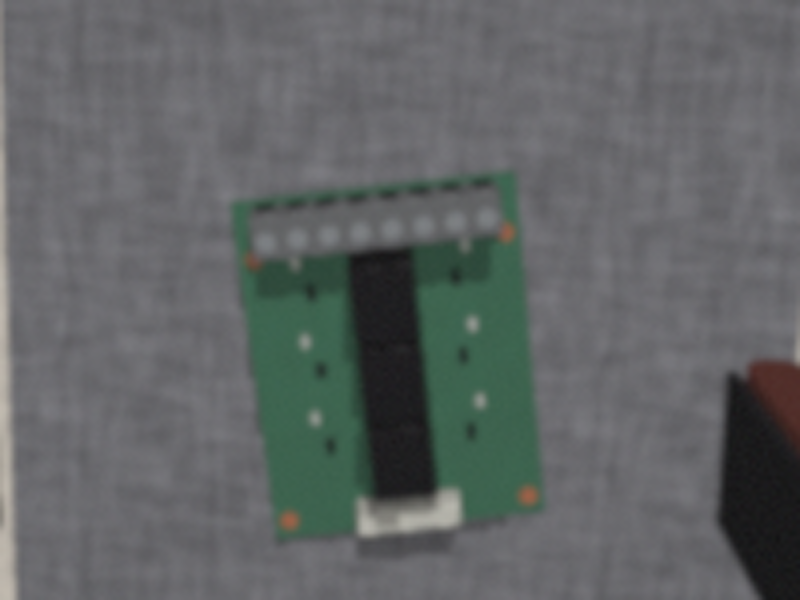

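Zoom: board corners at (234,203), (515,172), (545,510) and (278,542). Relays are in the middle and the strip is at the top.

Run:
```python
from h import *
import pickle
from scipy.optimize import least_squares
f=pickle.load(open("w5.pkl","rb"))
obs=[((45,35,3),(234,203)),((45,-35,3),(515,172)),((-45,-35,3),(545,510)),((-45,35,3),(278,542))]
P=np.array([o[0] for o in obs])/1000.;U=(np.array([o[1] for o in obs])+.5)/4-.5+[190,150]
def W(p,P):
    c,s=np.cos(p[2]),np.sin(p[2]); return np.c_[p[0]+c*P[:,0]-s*P[:,1],p[1]+s*P[:,0]+c*P[:,1],p[3]+P[:,2]]
for z in (0,.002,.004,None):
    g=lambda p:(proj(f,W(np.r_[p[:3],z] if z is not None else p,P))-U).ravel()
    r=least_squares(g,[.52,-.31,1.57,.002]);print(z,r.x.round(4),np.abs(g(r.x)).round(1))
o=env.get_obs();M=q2R(o["ee_rot"]).as_matrix();print(M.round(3).tolist(),o["position"])
```

```text
0 [ 0.525  -0.3136  1.5993  0.002 ] [0.6 0.4 0.4 0.2 0.2 0.1 0.  0.8]
0.002 [ 0.525  -0.3129  1.5993  0.002 ] [0.8 0.2 0.6 0.  0.4 0.4 0.1 0.6]
0.004 [ 0.525  -0.3122  1.5993  0.002 ] [1.1 0.  0.7 0.3 0.7 0.6 0.3 0.3]
None [ 5.2500e-01 -3.1340e-01  1.5993e+00  4.0000e-04] [0.7 0.4 0.4 0.2 0.3 0.2 0.  0.8]
[[0.084, 0.996, 0.002], [0.996, -0.084, -0.001], [-0.001, 0.002, -1.0]] [ 0.51882226 -0.25927311  0.20089553]
```

```bash
python3 -m crank '[[0,0,-0.1126,-54,4.7,0,0],[0,0,0,0,0,60,0],[0,0,0,0,0,40,0],[0,0,0,0,0,0,0],[0,0,0,0,0,0,0]]'
python3 - <<'E'
from h import *
o=env.get_obs();M=q2R(o["ee_rot"]).as_matrix();print(M.round(4).tolist(),o["position"])
f=eyes.grab_frame("wrist");cv2.imwrite("pics/w6.png",f["pixels"])
d=np.array([.525,-.313,.023])-o["position"];print((M.T@d*1000).round(1), 1.5993-np.arctan2(M[1,0],M[0,0]))
E
```

```text
time_s: 7.6
position: [0.5194, -0.3139, 0.1013]
ee_rot: [0.001, 0.697, 0.717, 0.0]
ft_force: [0.3, -0.5, 0.4]
opening: 0.088
[[-0.0288, 0.9996, 0.0017], [0.9996, 0.0288, -0.0014], [-0.0014, 0.0016, -1.0]] [ 0.51937932 -0.31390316  0.10126855]
[ 0.9  5.5 78.3] -0.0002596644313461738
```

View pics/w6.png

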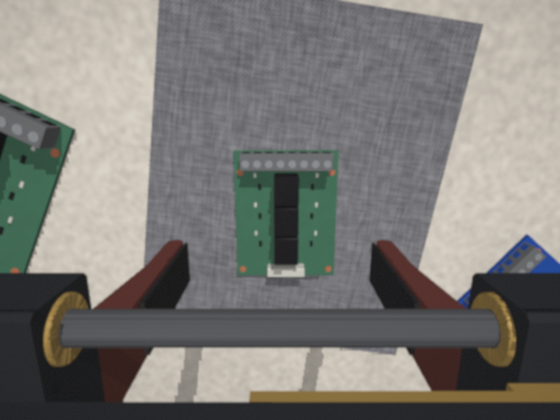

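```bash
python3 -m crank '[[0,0,0,1,5,30,0],[0,0,0,0,0,25,0],[0,0,0,0,0,0,0],[0,0,0,0,0,0,0]]'
python3 - <<'E'
from h import *
for i in range(2):
    o=env.get_obs();M=q2R(o["ee_rot"]).as_matrix();print(o["position"])
    d=np.array([.525,-.313,.023])-o["position"];print((M.T@d*1000).round(1), 1.5993-np.arctan2(M[1,0],M[0,0]))
    f=eyes.grab_frame("wrist")
cv2.imwrite("pics/w7.png",f["pixels"])
print(proj(f,[[.525,-.313,.02],[.525,-.343,.02]]))
E
```

```text
time_s: 8.15
position: [0.5246, -0.313, 0.0466]
ee_rot: [0.002, 0.697, 0.717, 0.0]
ft_force: [1.2, 0.3, 0.8]
opening: 0.0879
[ 0.52457287 -0.31295198  0.04663768]
[-0.   0.4 23.6] -0.00021870578655058814
[ 0.52456682 -0.31301783  0.04667323]
[ 0.1  0.4 23.7] -0.00016405863058421843
[[278.28990877 253.87031583]
 [276.74744737 306.9409982 ]]
```

View pics/w7.png

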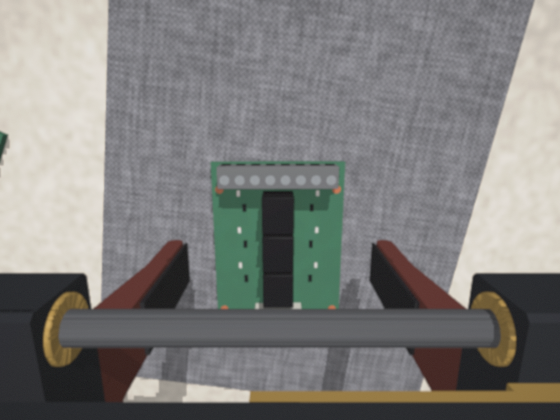

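Relay row is centred between the fingers at column 278. Descend and grip.

```bash
python3 -m crank '[[0,0,0,0,0,12,0],[0,0,0,0,0,11,0],[0,0,0,0,0,0,0],[0,0,0,0,0,0,0.5],[0,0,0,0,0,0,1],[0,0,0,0,0,0,1],[0,0,0,0,0,0,1],[0,0,0,0,0,0,1]]' 15
python3 -m crank '[[0,0,0,0,0,0,1],[0,0,0,0,0,0,1],[0,0,0,0,0,0,1]]' 15
```

```text
time_s: 9.25
position: [0.5236, -0.3125, 0.0224]
ee_rot: [0.001, 0.697, 0.717, -0.0]
ft_force: [-0.9, -1.0, 5.6]
opening: 0.0414
time_s: 9.62
position: [0.5237, -0.3126, 0.0224]
ee_rot: [0.001, 0.697, 0.717, -0.0]
ft_force: [-0.9, -0.8, 5.6]
opening: 0.0154
```

```bash
python3 -m crank '[[0,0,0,0,0,-30,1],[0,0,0,0,0,-60,1],[0,0,0,0,0,-60,1],[0,0,0,0,0,-30,1],[0,0,0,0,0,0,1],[0,0,0,0,0,0,1]]'
python3 - <<'E'
from h import *
o=env.get_obs();M=q2R(o["ee_rot"]).as_matrix();print(o["position"],o["opening"])
f=eyes.grab_frame("wrist");cv2.imwrite("pics/w8.png",f["pixels"])
K,Rm,t=cam(f);print("cam in tool",M.T@(-Rm.T@t-o["position"]))
E
```

```text
time_s: 10.38
position: [0.5225, -0.3115, 0.2001]
ee_rot: [-0.001, 0.697, 0.717, -0.0]
ft_force: [0.1, -0.4, -0.7]
opening: 0.0158
[ 0.52246464 -0.31145835  0.20009378] 0.01575006185957159
cam in tool [ 0.06786325  0.00082666 -0.14415958]
```

View pics/w8.png

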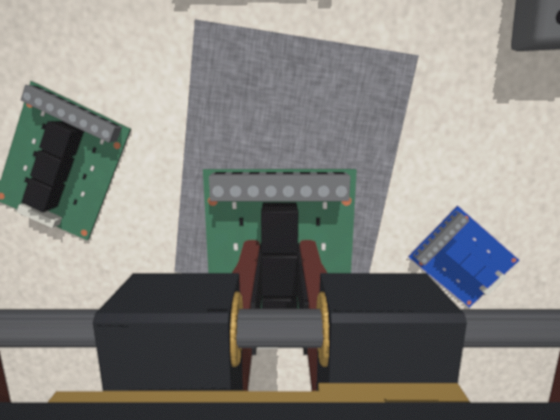

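Board is held straight, with its top edge level at row 169, columns 204–356. Carry it to just in front of the fixture.

```bash
python3 -m crank '[[0,0,-0.027,40,6,0,1],[0,0,0,58,6,0,1],[0,0,0,58,6,0,1],[0,0,0,58,6,0,1],[0,0,0,58,6,0,1],[0,0,0,40,6,0,1],[0,0,0,0,0,0,1],[0,0,0,0,0,0,1]]'
python3 -m crank '[[0,0,0,0,0,0,1],[0,0,0,0,0,0,1]]'
python3 - <<'E'
from h import *
o=env.get_obs();M=q2R(o["ee_rot"]).as_matrix();print(o["position"],o["opening"],np.arctan2(M[1,0],M[0,0]))
f=eyes.grab_frame("wrist");cv2.imwrite("pics/w9.png",f["pixels"])
import pickle;pickle.dump((f,o),open("w9.pkl","wb"))
fs=eyes.grab_frame("side");cv2.imwrite("pics/s9.png",fs["pixels"])
p=np.load("fix.npy");d=np.array([p[0],p[1],.125])-o["position"];print((M.T@d*1000).round(1))
E
```

```text
time_s: 11.42
position: [0.5423, 0.0009, 0.2003]
ee_rot: [-0.001, 0.687, 0.727, -0.001]
ft_force: [0.4, -0.8, -1.0]
opening: 0.0156
time_s: 11.68
position: [0.543, 0.0002, 0.2014]
ee_rot: [-0.0, 0.688, 0.726, -0.0]
ft_force: [-0.4, 0.0, -1.1]
opening: 0.0159
[5.43004442e-01 1.56279676e-04 2.01446686e-01] 0.015874304078822017 1.6247410812061938
[129.4  13.6  76.4]
```

View pics/w9.png

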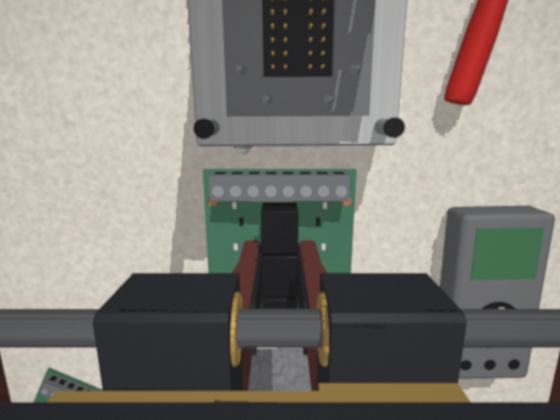

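View pics/s9.png

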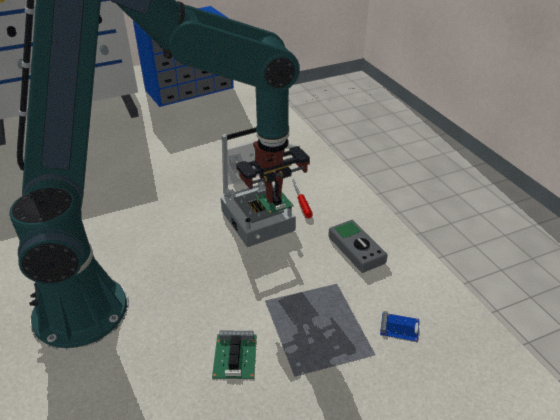

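```bash
python3 -m crank '[[0,0,0,20,5,33,1],[0,0,0,20,5,33,1],[0,0,0,20,4,0,1],[0,0,0,20,0,0,1],[0,0,0,0,0,0,1],[0,0,0,0,0,0,1]]'
python3 - <<'E'
from h import *
o=env.get_obs();M=q2R(o["ee_rot"]).as_matrix();print(o["position"],o["opening"],np.arctan2(M[1,0],M[0,0]),o["ft_force"])
f=eyes.grab_frame("wrist");cv2.imwrite("pics/w10.png",f["pixels"])
cv2.imwrite("pics/w10z.png",cv2.resize(f["pixels"][0:300,130:430],None,fx=2,fy=2,interpolation=cv2.INTER_CUBIC))
import pickle;pickle.dump((f,o),open("w10.pkl","wb"))
p=np.load("fix.npy");d=np.array([p[0],p[1],.125])-o["position"];print((M.T@d*1000).round(1))
E
```

```text
time_s: 12.52
position: [0.5532, 0.0818, 0.1368]
ee_rot: [0.001, 0.687, 0.727, 0.0]
ft_force: [-0.2, -0.4, -1.0]
opening: 0.0157
[0.55316185 0.08181725 0.13675836] 0.015745983534372822 1.6271382343761076 [-0.15104491 -0.37027573 -0.97163353]
[48.4 -0.8 11.7]
```

View pics/w10z.png

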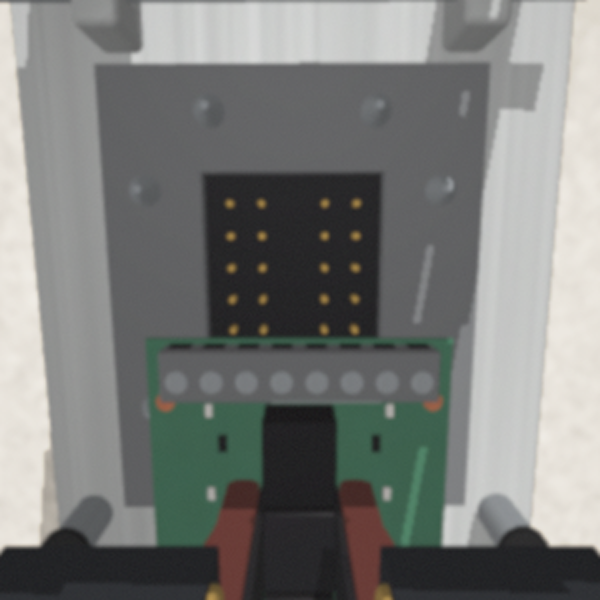

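```bash
cat > fit.py <<'E'
from h import *
from scipy.optimize import least_squares
def W(p,P):
    c,s=np.cos(p[2]),np.sin(p[2]); return np.c_[p[0]+c*P[:,0]-s*P[:,1],p[1]+s*P[:,0]+c*P[:,1],p[3]+P[:,2]]
def fit(f,obs,sc,off,z,x0=(.55,.13,1.62)):
    P=np.array([o[0] for o in obs])/1000.;U=(np.array([o[1] for o in obs])+.5)/sc-.5+off
    if z is None:
        g=lambda p:(proj(f,W(p,P))-U).ravel(); r=least_squares(g,[*x0,.08],loss="soft_l1")
    else:
        g=lambda p:(proj(f,W(np.r_[p,z],P))-U).ravel(); r=least_squares(g,x0,loss="soft_l1")
    return r.x,np.abs(g(r.x)).max()
E
python3 - <<'E'
from fit import *
import pickle
f,o=pickle.load(open("w10.pkl","rb"))
nest=[((62,52,0),(95,63)),((62,-52,0),(490,64)),((35,25,0),(204,174)),((35,-25,0),(382,174)),((-62,52,0),(125,505)),((-62,-52,0),(465,503)),
((50,22,6),(208,110)),((50,-22,6),(376,110)),((30,40,6),(144,191)),((30,-40,6),(440,190))]
for z in (.076,None): print("nest",fit(f,nest,2,[130,0],z))
M=q2R(o["ee_rot"]).as_matrix()
bd=[((45,35,3),(147,339)),((45,-35,3),(452,338)),((44,30,15),(160,347)),((44,-30,15),(438,347)),((33,30,15),(162,401)),((33,-30,15),(438,401))]
for z in (o["position"][2]-.0224,o["position"][2]-.0204,None):
    b,e=fit(f,bd,2,[130,0],z,(.553,.082,1.62)); print("board",b,e, (M.T@(np.r_[b[:2],0]-o["position"])*1000)[:2], b[2]-np.arctan2(M[1,0],M[0,0]))
E
```

```text
nest (array([0.54989274, 0.1301184 , 1.62864494]), np.float64(2.467078130028881))
nest (array([0.54981842, 0.13038025, 1.62941627, 0.0732983 ]), np.float64(1.262856889932209))
board [0.55423158 0.08149548 1.62764271] 1.6073116369984177 [-0.3003187   0.80287149] 0.0005044750494609396
board [0.55418617 0.08186971 1.62705204] 2.354744515202242 [0.07586733 0.77860151] -8.61951294162111e-05
board [0.55423882 0.08130295 1.62797052 0.11325441] 1.6653744322864554 [-0.49295565  0.79925887] 0.0008322894345140774
```

```bash
python3 -m crank '[[0,0,0,15,-1.6,0,1],[0,0,0,17,0,0,1],[0,0,0,17,0,0,1],[0,0,0,0,0,0,1],[0,0,0,0,0,10,1],[0,0,0,0,0,0,1],[0,0,0,0,0,0,1]]'
python3 - <<'E'
from h import *
o=env.get_obs();M=q2R(o["ee_rot"]).as_matrix();print(o["position"],o["opening"],np.arctan2(M[1,0],M[0,0]),o["ft_force"])
f=eyes.grab_frame("wrist")
cv2.imwrite("pics/w11z.png",cv2.resize(f["pixels"][0:300,130:430],None,fx=2,fy=2,interpolation=cv2.INTER_CUBIC))
import pickle;pickle.dump((f,o),open("w11.pkl","wb"))
fs=eyes.grab_frame("side");cv2.imwrite("pics/s11.png",cv2.resize(fs["pixels"][90:270,180:360],None,fx=3,fy=3,interpolation=cv2.INTER_CUBIC))
E
```

```text
time_s: 13.45
position: [0.5481, 0.1303, 0.1253]
ee_rot: [-0.0, 0.687, 0.726, -0.0]
ft_force: [0.0, 0.3, -1.3]
opening: 0.0158
[0.54812947 0.13029661 0.12532117] 0.015814864408113395 1.6258262487297799 [ 0.0440948   0.26173815 -1.33101657]
```

View pics/w11z.png

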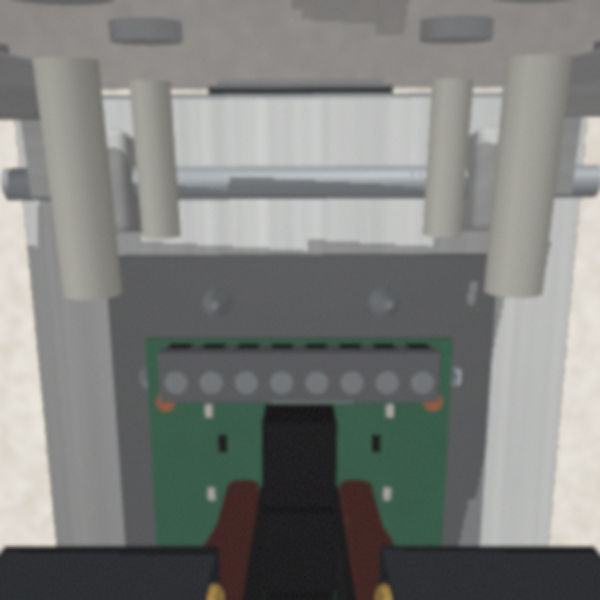

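View pics/s11.png

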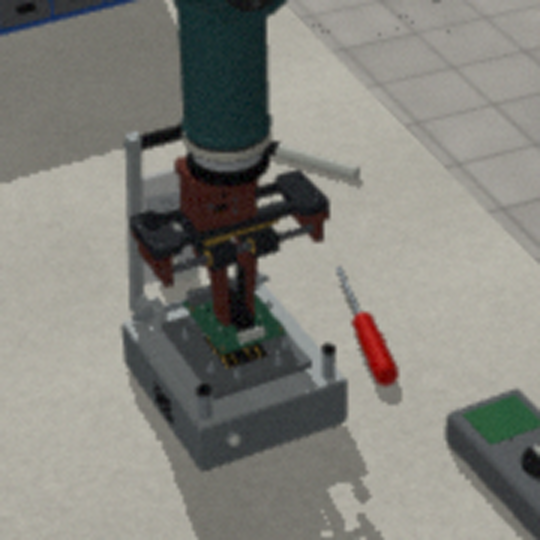

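Run:
```python
from fit import *
import pickle
f,o=pickle.load(open("w11.pkl","rb"))
M=q2R(o["ee_rot"]).as_matrix()
nest=[((50,22,8),(214,298)),((50,-22,8),(381,298)),((62,52,0),(110,253)),((62,-52,0),(497,254))]
for z in (.076,None):
    n,e=fit(f,nest,2,[130,0],z); print("nest",n,e)
n,e=fit(f,nest,2,[130,0],.075)
bd=[((45,35,3),(147,339)),((45,-35,3),(452,338)),((44,30,15),(160,347)),((44,-30,15),(438,347)),((33,30,15),(162,401)),((33,-30,15),(438,401))]
b,e=fit(f,bd,2,[130,0],o["position"][2]-.0224,(.55,.13,1.62));print("board",b,e)
for nn in (n[:2],(.5499,.1302)): print((M.T@np.r_[np.array(nn)-b[:2],0]*1000).round(2))
```

```text
nest [0.54878772 0.13131172 1.621397  ] 4.333771585707382
nest [0.54892911 0.13101055 1.62064101 0.06973482] 2.4499009722215987
board [0.54916054 0.12998289 1.62691295] 1.61571440919559
[ 1.31 -0.26 -0.  ]
[ 0.18  0.75 -0.  ]
```

Within about 1 mm. Apply a 0.4 mm correction in both x and y and descend in steps.

```bash
python3 -m crank '[[0,0,0,0.4,0.4,6,1],[0,0,0,0,0,6,1],[0,0,0,0,0,3,1],[0,0,0,0,0,3,1],[0,0,0,0,0,0,1]]'; python3 -m crank '[[0,0,0,0,0,2,1],[0,0,0,0,0,2,1],[0,0,0,0,0,0,1]]'
python3 - <<'E'
from h import *
f=eyes.grab_frame("wrist");o=env.get_obs();print(o["position"],o["ft_force"])
cv2.imwrite("pics/w12z.png",cv2.resize(f["pixels"][0:300,130:430],None,fx=2,fy=2,interpolation=cv2.INTER_CUBIC))
E
```

```text
time_s: 14.18
position: [0.5484, 0.1312, 0.1074]
ee_rot: [-0.0, 0.687, 0.726, -0.0]
ft_force: [0.4, -0.9, -1.2]
opening: 0.0163
time_s: 14.55
position: [0.5485, 0.1312, 0.1035]
ee_rot: [-0.0, 0.687, 0.726, -0.0]
ft_force: [-0.6, -0.5, -0.8]
opening: 0.0159
[0.54857684 0.13115989 0.10357713] [-0.165437   -0.60411474 -1.4975226 ]
```

View pics/w12z.png

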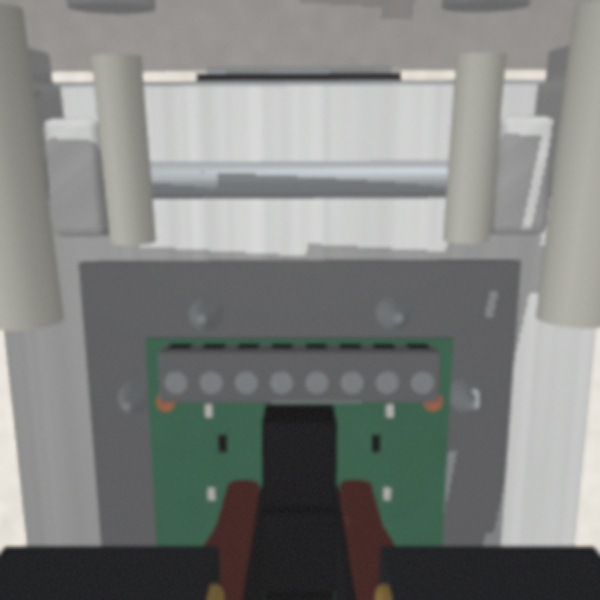

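```bash
python3 -m crank '[[0,0,0,0,-0.6,1,1],[0,0,0,0,0,2,1],[0,0,0,0,0,0,1]]'; python3 -m crank '[[0,0,0,0,0,1.5,1],[0,0,0,0,0,1,1],[0,0,0,0,0,0,1]]'
python3 - <<'E'
from h import *
f=eyes.grab_frame("wrist");o=env.get_obs();print(o["position"],o["ft_force"])
cv2.imwrite("pics/w13z.png",cv2.resize(f["pixels"][0:300,130:430],None,fx=2,fy=2,interpolation=cv2.INTER_CUBIC))
E
```

```text
time_s: 14.98
position: [0.5479, 0.1311, 0.1005]
ee_rot: [-0.0, 0.687, 0.726, -0.0]
ft_force: [1.0, 0.1, -1.4]
opening: 0.016
time_s: 15.35
position: [0.548, 0.1311, 0.0981]
ee_rot: [-0.0, 0.687, 0.726, -0.0]
ft_force: [-0.7, 0.2, -0.9]
opening: 0.0157
[0.54797641 0.13112737 0.09809552] [-0.06460113 -0.31001751 -0.86393891]
```

View pics/w13z.png

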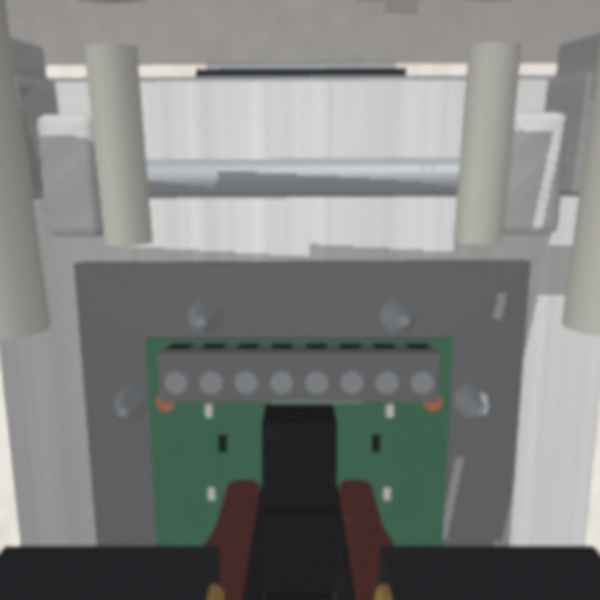

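Pins are now symmetric about the board (126 and 470). Continue down to contact.

```bash
python3 -m crank '[[0,0,0,0,0,0.7,1],[0,0,0,0,0,0.7,1],[0,0,0,0,0,0,1]]'; python3 -m crank '[[0,0,0,0,0,0.7,1],[0,0,0,0,0,0,1],[0,0,0,0,0,0,1]]'
```

```text
time_s: 15.78
position: [0.548, 0.1311, 0.0967]
ee_rot: [-0.0, 0.687, 0.726, -0.0]
ft_force: [0.3, -0.4, -2.0]
opening: 0.0162
time_s: 16.15
position: [0.5481, 0.1311, 0.0963]
ee_rot: [0.0, 0.687, 0.726, 0.0]
ft_force: [-1.8, -0.7, 2.6]
opening: 0.0159
```

Contact at TCP z 0.0963. Release partially, then lift.

```bash
python3 -m crank '[[0,0,0,0,0,0,0.6],[0,0,0,0,0,0,0.6],[0,0,0,0,0,0,0.6],[0,0,0,0,0,0,0.6]]'; python3 -m crank '[[0,0,0,0,0,-5,0.6],[0,0,0,0,0,-20,0.6],[0,0,0,0,0,-20,0.6],[0,0,0,0,0,0,0.6],[0,0,0,0,0,0,0.6]]'
python3 - <<'E'
from h import *
f=eyes.grab_frame("wrist");o=env.get_obs();print(o["position"],o["ft_force"],o["opening"])
cv2.imwrite("pics/w14z.png",cv2.resize(f["pixels"][0:300,130:430],None,fx=2,fy=2,interpolation=cv2.INTER_CUBIC))
E
```

```text
time_s: 16.65
position: [0.5489, 0.1312, 0.0964]
ee_rot: [0.001, 0.687, 0.726, 0.001]
ft_force: [2.4, -0.0, 3.0]
opening: 0.0352
time_s: 17.27
position: [0.547, 0.1311, 0.1403]
ee_rot: [-0.001, 0.687, 0.727, -0.001]
ft_force: [-0.2, -0.2, 0.6]
opening: 0.0349
[0.54696283 0.13102446 0.14006652] [-0.30775047  0.42413249 -0.69032064] 0.034850835292988505
```

View pics/w14z.png

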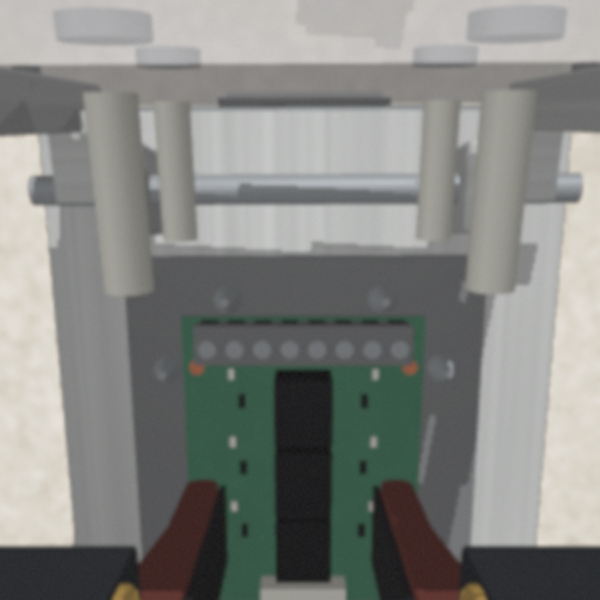

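Board lies within the pins, released. Back off to the front, then up, and look at the seat and lid.

```bash
python3 -m crank '[[0,0,0,-35,0,0,0.6],[0,0,0,-55,0,0,0.3],[0,0,0,-40,0,-55,0],[0,0,0,0,0,-60,0],[0,0,0,0,0,-60,0],[0,0,0,0,0,-60,0],[0,0,0,0,0,-40,0],[0,0,0,0,0,0,0]]'; python3 -m crank '[[0,0,0,0,0,0,0],[0,0,0,0,0,0,0]]'
python3 - <<'E'
from h import *
f=eyes.grab_frame("wrist");o=env.get_obs();print(o["position"],o["ft_force"],o["opening"])
import pickle;pickle.dump((f,o),open("w15.pkl","wb"))
cv2.imwrite("pics/w15.png",f["pixels"])
cv2.imwrite("pics/w15z.png",cv2.resize(f["pixels"][0:200,140:400],None,fx=3,fy=3,interpolation=cv2.INTER_CUBIC))
E
```

```text
time_s: 18.32
position: [0.5565, 0.0045, 0.4143]
ee_rot: [0.002, 0.687, 0.726, 0.002]
ft_force: [0.1, 0.8, -0.1]
opening: 0.0877
time_s: 18.58
position: [0.5541, 0.0047, 0.4092]
ee_rot: [-0.002, 0.687, 0.726, -0.001]
ft_force: [-0.3, -0.3, -0.5]
opening: 0.0877
[0.55426544 0.00468767 0.4094681 ] [-0.17898358  0.11853416 -0.8224628 ] 0.0880551192224541
```

View pics/w15z.png

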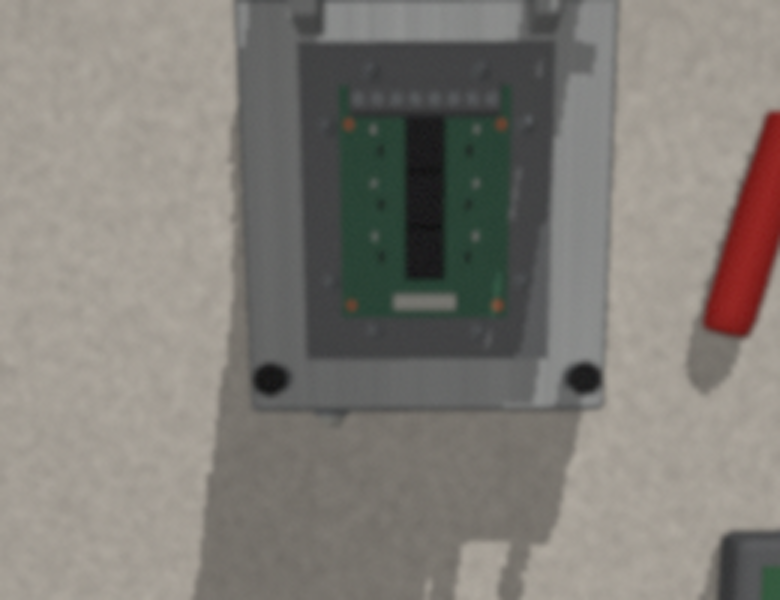

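Board sits centred within all eight pins, strip on the hinge side. Now locate the bar.

```bash
python3 -m crank '[[0,0,0,50,0,0,0],[0,0,0,45,0,0,0],[0,0,0,0,0,0,0],[0,0,0,0,0,0,0],[0,0,0,0,0,0,0]]'
python3 - <<'E'
from h import *
f=eyes.grab_frame("wrist");o=env.get_obs();print(o["position"],o["ft_force"],o["opening"])
import pickle;pickle.dump((f,o),open("w16.pkl","wb"))
cv2.imwrite("pics/w16.png",f["pixels"])
p=np.r_[.5499,.1302,1.627]
ft=eyes.grab_frame("top");fs=eyes.grab_frame("side")
cv2.imwrite("pics/s16.png",cv2.resize(fs["pixels"][90:270,180:360],None,fx=3,fy=3,interpolation=cv2.INTER_CUBIC))
cv2.imwrite("pics/t16.png",cv2.resize(ft["pixels"][120:300,140:320],None,fx=3,fy=3,interpolation=cv2.INTER_CUBIC))
from fit import W
for th in (1.3,1.4,1.45,1.5,1.57):
    a=np.arctan2(20,200)
    x=80-201*np.cos(th+a);z=2+201*np.sin(th+a)
    q=W(np.r_[p,.076],np.array([[x,56,z],[x,0,z],[x,-56,z]])/1000)
    print(th,q[1].round(3),*[proj(k,q).round(0).tolist() for k in (f,ft,fs)])
E
```

```text
time_s: 19.25
position: [0.5498, 0.0985, 0.4112]
ee_rot: [-0.0, 0.688, 0.726, -0.0]
ft_force: [-0.7, 0.7, 1.0]
opening: 0.0876
[0.54987785 0.09843483 0.41128921] [-0.08336994  0.93832129 -0.42639772] 0.0877402886395569
1.3 [0.547 0.176 0.276] [[205.0, 103.0], [280.0, 102.0], [356.0, 102.0]] [[210.0, 218.0], [208.0, 194.0], [206.0, 170.0]] [[231.0, 142.0], [250.0, 137.0], [268.0, 132.0]]
1.4 [0.546 0.196 0.278] [[203.0, 74.0], [280.0, 74.0], [358.0, 73.0]] [[201.0, 218.0], [199.0, 194.0], [197.0, 171.0]] [[228.0, 138.0], [247.0, 133.0], [265.0, 129.0]]
1.45 [0.546 0.206 0.279] [[202.0, 59.0], [280.0, 59.0], [359.0, 58.0]] [[196.0, 219.0], [195.0, 195.0], [193.0, 171.0]] [[227.0, 136.0], [245.0, 132.0], [263.0, 127.0]]
1.5 [0.545 0.216 0.279] [[202.0, 44.0], [280.0, 44.0], [359.0, 43.0]] [[192.0, 219.0], [190.0, 195.0], [189.0, 171.0]] [[226.0, 135.0], [244.0, 130.0], [262.0, 125.0]]
1.57 [0.544 0.23  0.278] [[201.0, 22.0], [280.0, 22.0], [360.0, 22.0]] [[186.0, 220.0], [184.0, 196.0], [183.0, 172.0]] [[224.0, 133.0], [242.0, 128.0], [260.0, 123.0]]
```

View pics/w16.png

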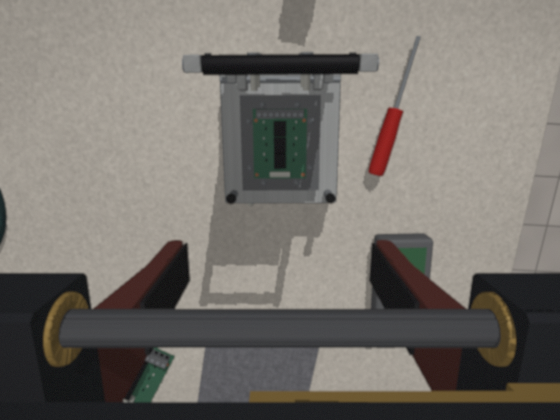

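View pics/s16.png

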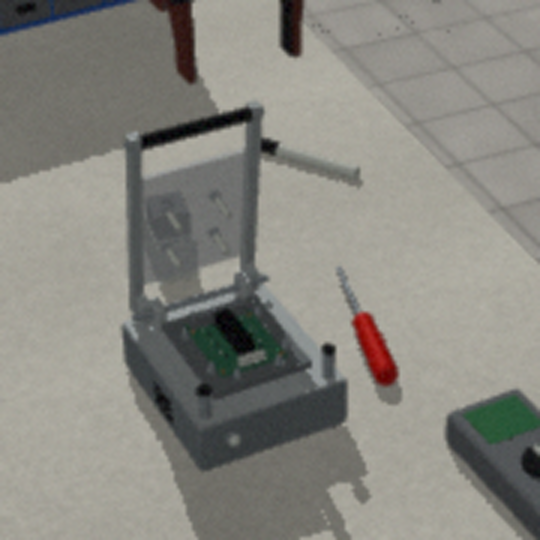

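Bar at row 64 gives a lid angle of about 1.43 rad and a bar centre of (0.546, 0.2025, 0.2785). Move above it and turn the jaws across the bar.

```bash
python3 -m crank '[[0,0,0,52,2,0,0],[0,0,0,52,0,0,0],[0,0,-0.1745,0,0,0,0],[0,0,-0.1745,0,0,0,0],[0,0,-0.1745,0,0,0,0],[0,0,-0.1745,0,0,0,0],[0,0,-0.1745,0,0,0,0],[0,0,-0.1745,0,0,0,0]]';python3 -m crank '[[0,0,-0.1745,0,0,0,0],[0,0,-0.1745,0,0,0,0],[0,0,-0.1745,0,0,0,0],[0,0,0,0,0,0,0],[0,0,0,0,0,0,0],[0,0,0,0,0,0,0]]'
python3 - <<'E'
from h import *
f=eyes.grab_frame("wrist");o=env.get_obs();print(o["position"],o["ft_force"],o["opening"])
cv2.imwrite("pics/w17.png",f["pixels"])
M=q2R(o["ee_rot"]).as_matrix();print(M.round(3).tolist(),(M.T@(np.array([.546,.2025,.2765])-o["position"])*1000).round(1),np.arctan2(M[1,1],M[0,1]))
E
```

```text
time_s: 20.4
position: [0.5462, 0.2028, 0.4116]
ee_rot: [0.0, 0.23, 0.973, -0.0]
ft_force: [-0.1, -0.6, -0.3]
opening: 0.0878
time_s: 21.15
position: [0.5461, 0.2033, 0.4116]
ee_rot: [-0.0, -0.027, 1.0, -0.0]
ft_force: [-0.4, 0.1, -0.5]
opening: 0.0878
[0.54605926 0.20332424 0.41157182] [-0.16741653 -0.23633334 -0.65167848] 0.0880204058000088
[[-0.999, -0.054, -0.0], [-0.054, 0.999, -0.0], [0.0, -0.0, -1.0]] [ 1.000e-01 -8.000e-01  1.351e+02] 1.6245186574218566
```

View pics/w17.png

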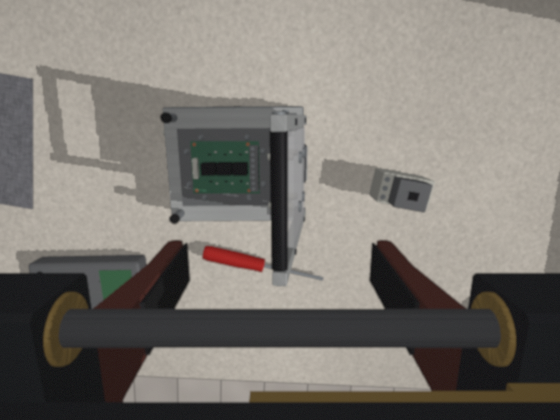

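Bar is vertical at column 279, midway between the fingers. Descend around it and close gently.

```bash
python3 -m crank '[[0,0,0,0,0,50,0],[0,0,0,0,0,50,0],[0,0,0,0,-1,25,0],[0,0,0,0,0,0,0],[0,0,0,0,0,10,0],[0,0,0,0,0,0,0.5],[0,0,0,0,0,0,0.6],[0,0,0,0,0,0,0.65]]' 5; python3 -m crank '[[0,0,0,0,0,0,0.7],[0,0,0,0,0,0,0.75],[0,0,0,0,0,0,0.8],[0,0,0,0,0,0,1],[0,0,0,0,0,0,1],[0,0,0,0,0,0,1],[0,0,0,0,0,0,1]]' 5;  python3 - <<'E'
from h import *
o=env.get_obs();print(o["position"],o["ft_force"],o["opening"])
f=eyes.grab_frame("wrist");cv2.imwrite("pics/w18.png",f["pixels"])
f=eyes.grab_frame("side");cv2.imwrite("pics/s18.png",cv2.resize(f["pixels"][90:270,180:360],None,fx=3,fy=3,interpolation=cv2.INTER_CUBIC))
E
```

```text
time_s: 22.2
position: [0.5465, 0.2025, 0.2773]
ee_rot: [0.001, -0.028, 1.0, 0.0]
ft_force: [0.4, 0.6, -0.0]
opening: 0.0614
time_s: 23.08
position: [0.5461, 0.2024, 0.2766]
ee_rot: [-0.0, -0.028, 1.0, -0.0]
ft_force: [-0.2, 0.3, -1.1]
opening: 0.0139
[0.54608265 0.20239573 0.27656867] [-0.19678978  0.31973005 -1.06739747] 0.0138642757721459
```

View pics/s18.png

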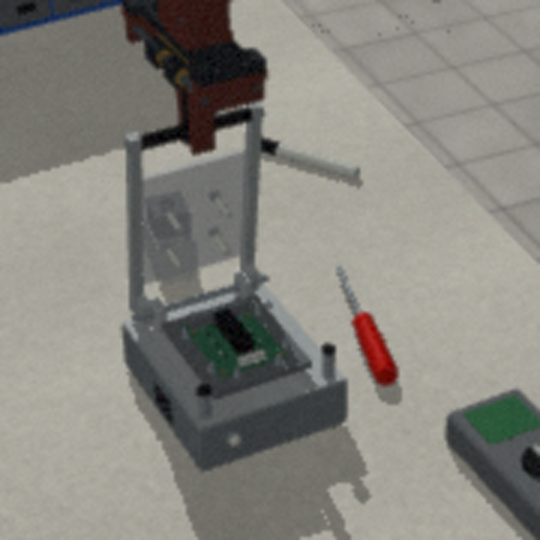

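View pics/w18.png

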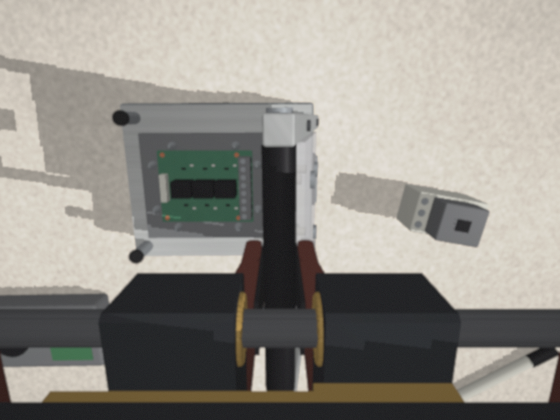

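Bar gripped at 13.9 mm opening. Compute the arc increments.

Run:
```python
import numpy as np
th=np.r_[1.433-.09*np.arange(0,16),.03,0.0]
ph=th+.0997
y=-201*np.cos(ph);z=201*np.sin(ph)
for t,a,b in zip(th[1:],np.diff(y),-np.diff(z)): print(round(t,3),round(a,1),round(b,1))
```

```text
1.343 -18.0 1.5
1.253 -17.8 3.1
1.163 -17.5 4.7
1.073 -17.0 6.3
0.983 -16.3 7.8
0.893 -15.6 9.2
0.803 -14.7 10.6
0.713 -13.7 11.8
0.623 -12.6 13.0
0.533 -11.3 14.1
0.443 -10.0 15.0
0.353 -8.6 15.9
0.263 -7.2 16.6
0.173 -5.6 17.2
0.083 -4.1 17.6
0.03 -1.7 10.5
0.0 -0.7 6.0
```

```bash
python3 -m crank '[[0,0,0,0,-18,1.5,1],[0,0,0,0,-17.8,3.1,1],[0,0,0,0,-17.5,4.7,1],[0,0,0,0,-17,6.3,1],[0,0,0,0,0,0,1],[0,0,0,0,0,0,1]]' 5;  python3 - <<'E'
from h import *
o=env.get_obs();print(o["position"],o["ft_force"],o["opening"])
f=eyes.grab_frame("side");cv2.imwrite("pics/s19.png",cv2.resize(f["pixels"][90:270,180:360],None,fx=3,fy=3,interpolation=cv2.INTER_CUBIC))
E
```

```text
time_s: 23.92
position: [0.5501, 0.1315, 0.2612]
ee_rot: [-0.0, -0.027, 1.0, -0.0]
ft_force: [-0.9, -3.5, 3.1]
opening: 0.0134
[0.55006632 0.13150038 0.26120146] [-0.90265    -3.45797835  3.1445962 ] 0.01341836924404216
```

View pics/s19.png

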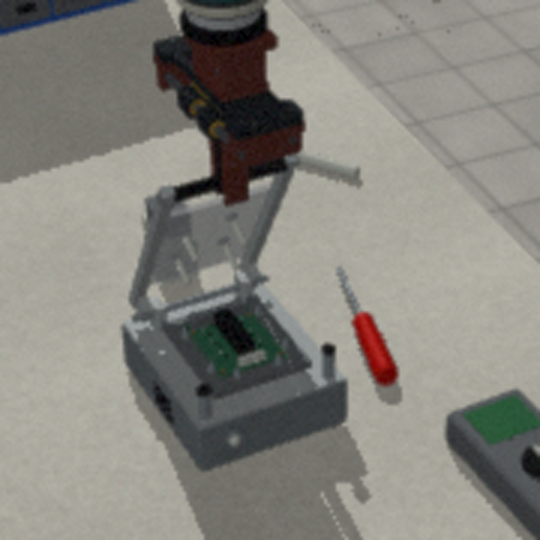

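The lid is following the gripper with low forces. Continue along the arc.

```bash
python3 -m crank '[[0,0,0,0,-16.3,7.8,1],[0,0,0,0,-15.6,9.2,1],[0,0,0,0,-14.7,10.6,1],[0,0,0,0,-13.7,11.8,1],[0,0,0,0,0,0,1],[0,0,0,0,0,0,1]]' 8; python3 -m crank '[[0,0,0,0,-12.6,13,1],[0,0,0,0,-11.3,14.1,1],[0,0,0,0,-10,15,1],[0,0,0,0,-8.6,15.9,1],[0,0,0,0,0,0,1],[0,0,0,0,0,0,1]]' 10;  python3 - <<'E'
from h import *
o=env.get_obs();print(o["position"],o["ft_force"],o["opening"])
f=eyes.grab_frame("side");cv2.imwrite("pics/s20.png",cv2.resize(f["pixels"][90:270,180:360],None,fx=3,fy=3,interpolation=cv2.INTER_CUBIC))
f=eyes.grab_frame("wrist");cv2.imwrite("pics/w20.png",f["pixels"])
E
```

```text
time_s: 24.72
position: [0.5532, 0.0718, 0.2213]
ee_rot: [-0.0, -0.027, 1.0, -0.0]
ft_force: [2.1, -1.0, -1.9]
opening: 0.0139
time_s: 25.48
position: [0.5555, 0.0293, 0.1634]
ee_rot: [-0.0, -0.028, 1.0, -0.0]
ft_force: [0.5, -1.4, -1.8]
opening: 0.0138
[0.55546982 0.02934053 0.16340936] [ 0.501582   -1.3632962  -1.84534574] 0.013761355375134628
```

View pics/s20.png

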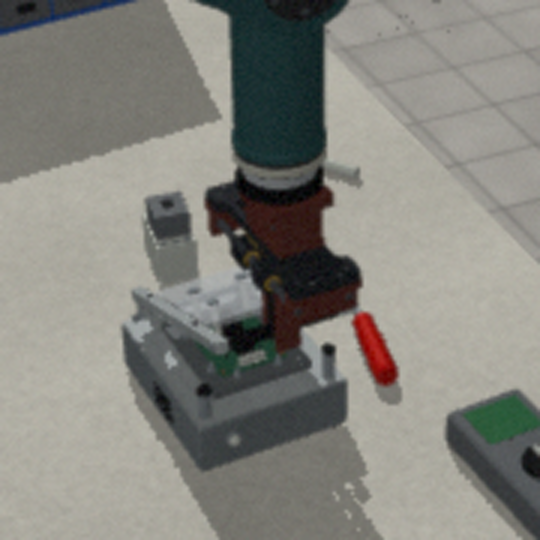

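View pics/w20.png

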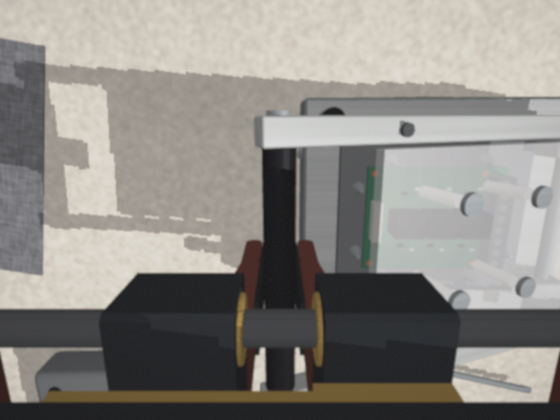

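Lid is at about 0.36 rad and still controlled. Continue with a firmer grip.

```bash
python3 -m crank '[[0,0,0,0,-7.2,16.6,1],[0,0,0,0,-5.6,17.2,1],[0,0,0,0,0,0,1],[0,0,0,0,0,0,1]]' 30; python3 -m crank '[[0,0,0,0,-2.2,9,1],[0,0,0,0,-1.9,8.6,1],[0,0,0,0,0,0,1],[0,0,0,0,0,0,1]]' 50;python3 -m crank '[[0,0,0,0,-0.9,5,1],[0,0,0,0,-0.8,5.5,1],[0,0,0,0,0,0,1],[0,0,0,0,0,0,1]]' 60
```

```text
time_s: 26.08
position: [0.5561, 0.017, 0.1297]
ee_rot: [-0.0, -0.028, 1.0, 0.0]
ft_force: [-0.8, 1.7, -2.5]
opening: 0.0132
time_s: 26.58
position: [0.5563, 0.0132, 0.1121]
ee_rot: [-0.0, -0.028, 1.0, 0.0]
ft_force: [-1.3, 4.9, 0.5]
opening: 0.0128
time_s: 27.08
position: [0.5564, 0.0117, 0.102]
ee_rot: [-0.0, -0.028, 1.0, 0.001]
ft_force: [-2.2, 5.5, 2.7]
opening: 0.0128
```

```bash
python3 -m crank '[[0,0,0,0,0.3,3,1],[0,0,0,0,0,3,1],[0,0,0,0,0,0,1],[0,0,0,0,0,0,1]]' 60; python3 -m crank '[[0,0,0,0,0,1,1],[0,0,0,0,0,0,1],[0,0,0,0,0,0,1]]' 60
```

```text
time_s: 27.58
position: [0.5565, 0.0112, 0.0973]
ee_rot: [0.0, -0.028, 1.0, -0.0]
ft_force: [-6.1, 3.5, 15.1]
opening: 0.0133
time_s: 27.95
position: [0.5565, 0.0112, 0.0972]
ee_rot: [0.0, -0.028, 1.0, -0.0]
ft_force: [-8.4, 4.3, 23.0]
opening: 0.0128
```

Run:
```python
from h import *
f=eyes.grab_frame("side");cv2.imwrite("pics/s21.png",cv2.resize(f["pixels"][90:270,180:360],None,fx=3,fy=3,interpolation=cv2.INTER_CUBIC))
f=eyes.grab_frame("wrist");cv2.imwrite("pics/w21.png",f["pixels"])
f=eyes.grab_frame("top");cv2.imwrite("pics/t21.png",f["pixels"])
for i in range(3):
  eyes.grab_frame("top");o=env.get_obs();print(o["position"],o["ft_force"],o["opening"],o["time_s"])
```

```text
[0.55648141 0.01123586 0.09721454] [-7.66282042  3.44593226 24.00610014] 0.01261387186142415 28.15
[0.55651777 0.0112306  0.09724205] [-7.88945709  3.90814577 23.64078717] 0.012884355200598262 28.2
[0.55647955 0.01123592 0.09723174] [-7.82916281  2.95902065 22.43502655] 0.012610975511926834 28.25
```

View pics/s21.png

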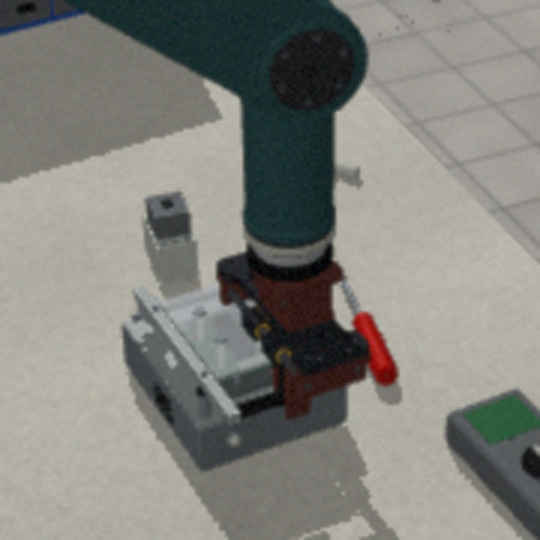

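View pics/w21.png

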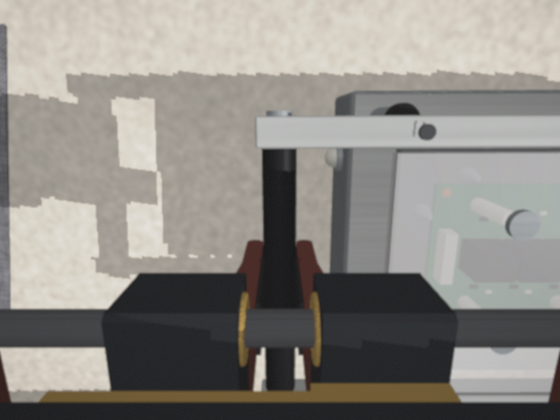

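The extra 1 mm of commanded travel moved the tool only 0.1 mm while the force rose 8 N, so the lid is on a hard stop. Bar height implies a lid angle near 0, and the pictures agree. Handing in.

Run:
```python
from h import *
env.hand_in();o=env.get_obs();print(o["position"],o["ft_force"],o["time_s"])
```

```text
the job is handed in; nothing more can be done
the job is handed in; nothing more can be done
```

The relay board is seated in the test fixture with its strip towards the hinge. The lid is down on its stops, and I handed the job in with the gripper still holding and pressing the handle. The hand-in reports no verdict, so I don't know the official result.

- **Board:** I gripped the smaller green board, the one on the mat, by its relays and lowered it between the pins, making contact at TCP z 0.096 m. I released it with the lid still open at about 1.43 rad. The picture after release showed it centred inside all eight pins. I did not measure the fit numerically at that point, and one earlier pose fit disagreed by about 1 mm, so I corrected it by eye.
- **Lid:** I gripped the handle bar and swung it down its arc at about 0.7 rad/s.
- **Last checks (about 28 s in):**
  - **Push:** 22–24 N upward on the tool, holding steady.
  - **Hard stop:** the last 1 mm commanded moved the tool only 0.1 mm. The handle is about 99 mm above the bench, which puts the lid close to 0 rad.
  - **Sideways load:** about 8 N remained on the tool. I didn't look into its cause.
  - **Nest travel:** I had no direct reading of it, so I inferred it from the lid being on its stops.
- **Bystanders:** the multimeter, contactor and screwdriver looked undisturbed in the pictures.

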